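# Stroke the vitamin box shut

### The job

The half-moon vitamin box stands with its seven lids up. Start beyond its left end, as the robot sees it, and run the fingertips lightly round the curved row in one stroke, low over the lids and without leaving the row, so that each lid in turn, from left to right, is folded down shut; then move clear. The box stays standing where it is and is not lifted, and the salt shaker, the mug and the coffee pod are left alone.

Things in the scene. Friction and masses are not known exactly. Their poses are not given: they have to be found in the camera images.
- week_box: half-moon vitamin box, grey, white lids, loose, 0.6 kg: slides at about 3 N. Seven compartments lie 0.36 rad apart on an arc of 120 mm mid radius (plastic from 96 to 144 mm radius, 33 mm high with lids shut). Origin: centre of the arc, at worktop height, in the hollow outside the plastic. x: to the middle of lid 4, away from the robot; z up; lid 1 at +1.08 rad (left, +y), lid 7 at -1.08
- lid1 (a joint): angle of lid 1 counted from the left end, in rad: 0 = shut flat, 1.57 = standing upright, up to 2.0; it stands at 1.25 to 1.8 at the start. Flap 3 mm thick, 40 mm radially, 34 to 48 mm along the arc; hinged at the left (counterclockwise) edge of its compartment, it folds down to the right (clockwise from above). Friction holds it up; below about 0.5 rad it drops shut by itself
- lid2 (a joint): angle of lid 2 counted from the left end, in rad: 0 = shut flat, 1.57 = standing upright, up to 2.0; it stands at 1.25 to 1.8 at the start. Same flap and hinge side as lid 1.
- lid3 (a joint): angle of lid 3 counted from the left end, in rad: 0 = shut flat, 1.57 = standing upright, up to 2.0; it stands at 1.25 to 1.8 at the start. Same flap and hinge side as lid 1.
- lid4 (a joint): angle of lid 4 counted from the left end, in rad: 0 = shut flat, 1.57 = standing upright, up to 2.0; it stands at 1.25 to 1.8 at the start. Same flap and hinge side as lid 1.
- lid5 (a joint): angle of lid 5 counted from the left end, in rad: 0 = shut flat, 1.57 = standing upright, up to 2.0; it stands at 1.25 to 1.8 at the start. Same flap and hinge side as lid 1.
- lid6 (a joint): angle of lid 6 counted from the left end, in rad: 0 = shut flat, 1.57 = standing upright, up to 2.0; it stands at 1.25 to 1.8 at the start. Same flap and hinge side as lid 1.
- lid7 (a joint): angle of lid 7 counted from the left end, in rad: 0 = shut flat, 1.57 = standing upright, up to 2.0; it stands at 1.25 to 1.8 at the start. Same flap and hinge side as lid 1.
- lid1_mid (a point): point fixed to the box: middle of the top face of lid 1 when shut, 33 mm above the worktop, 120 mm from the box origin
- lid2_mid (a point): point fixed to the box: middle of the top face of lid 2 when shut, 33 mm above the worktop, 120 mm from the box origin
- lid3_mid (a point): point fixed to the box: middle of the top face of lid 3 when shut, 33 mm above the worktop, 120 mm from the box origin
- lid4_mid (a point): point fixed to the box: middle of the top face of lid 4 when shut, 33 mm above the worktop, 120 mm from the box origin
- lid5_mid (a point): point fixed to the box: middle of the top face of lid 5 when shut, 33 mm above the worktop, 120 mm from the box origin
- lid6_mid (a point): point fixed to the box: middle of the top face of lid 6 when shut, 33 mm above the worktop, 120 mm from the box origin
- lid7_mid (a point): point fixed to the box: middle of the top face of lid 7 when shut, 33 mm above the worktop, 120 mm from the box origin
- row_start (a point): point fixed to the box, at shut-lid height (33 mm) on the same 120 mm arc, 46 mm before the hinge of lid 1 beyond the left end, over the bare worktop: a free place to begin the stroke even when lid 1 leans back
- row_end (a point): point fixed to the box, at shut-lid height on the same 120 mm arc, 41 mm beyond the right end of the box, over the bare worktop
- salt_shaker: salt shaker, 44 mm wide, 90 mm high, standing in the hollow of the half-moon; leave alone. Origin: centre of its underside
- mug: white mug, 85 x 118 mm with its handle, 91 mm high, standing behind the middle of the box; leave alone. Origin: underside
- pod: small coffee pod, 51 mm wide, 43 mm high, standing behind the box to the left; leave alone. Origin: centre of its underside

How it is judged:
By the outcome, as a careful person would: the job done as asked, in the order asked, and still so for the second after the job is handed in, with the robot touching nothing.
It also fails if it takes over 51 s, if anything falls off the work surface, if the arm or the gripper's body presses on something with over 40 N, if the wrist force passes 120 N, or if a joint passes its speed limit or range.

### The arm

A 6-joint arm with a two-finger parallel gripper is mounted at the origin on a cart in front of the work surface, level with it; the furniture and walls round the work are solid. World frame = base frame: x ahead of the robot, y to its left, z up, the work surface at z = 0. Lengths are in m, angles in degrees, forces in N, time in s.
With the tool pointing down it reaches from about 0.3 to 0.875 m from the base axis. Payload 4.2 kg.
Tool frame: the origin (TCP) lies at the centre of the arm's flange, where the gripper is bolted on; the fingertips stand 173 mm ahead of it and the grasp point (between the pads) lies 155 mm ahead of it (ctrl.tips_ahead is the distance from the TCP to the fingertips, in m); z points along the fingers, y is the line along which they close (so a half turn about z gives the same grasp; the last joint's range is limited). The gripper opens to 85 mm and grips with 20 to 120 N. Pads are 22 mm wide; open, the fingers measure 114 mm over their backs; the gripper's body (76 mm by 85 mm) begins 54 mm behind the grasp point. The pads swing forward as they close: fully open they stand 13 mm farther back than shut.
Start: joints at [-66.921, 18.312, 89.639, -0, 72.044, -1.146], TCP at [0.236, -0.524, 0.405] pointing down, gripper open.
Joint ranges: [-177.97, 177.97], [-48.28, 115.42], [12.27, 149.76], [-77.06, 257.06], [2.81, 150.46], [-146.56, 146.56]. Speed limits (degrees/s): [147.25, 147.25, 180, 180, 180, 180].

### API

Orientations are given as [roll, pitch, yaw] about the fixed x, y, z axes, in that order (R = Rz(yaw) Ry(pitch) Rx(roll)).
In Python, from bench import get_state, get_image, get_calibration, ctrl gives the robot as it stands.
- The arm moves only by the tool send_rows, never from a script. Its argument "commands" is text: rows parted by semicolons, each of 6 numbers parted by spaces: the shift along the world's x, y, z in m, then the turn, a rotation vector about the world's x, y, z in degrees. A call has 1 to 5 rows; each row is the pose to reach, as a shift and turn from the pose commanded when the call began; what a row does not reach only later rows make up. A row lasts 1/8 s, in which the tool goes at most 62.5 mm and 10.7 degrees, less where a joint would pass 70% of its speed; a pose out of reach is approached as far as the arm can. A call with a gripper value outside its range is refused whole. "hand" is the gripper command: -1 is fully open, 1 is shut, values between are in proportion, set as the call begins (left out, the last holds). The fingers move at their own pace and stop on an object; "grip_force" is the grip in N (left out, the last holds). Time passes only in rows, so rows that repeat a pose let the fingers close. It gives the time, the measured TCP pose, the force, the opening and the grip force at its end, in the units of the state.
- get_state(): the state, without advancing time (a new reading comes with each control period).
- get_image(name): name is "side" or "top" or "wrist"; returns the picture (480x640x3 uint8, red, green, blue); there is no depth.
- get_calibration(name): a dict with "camera_matrix" (3x3 intrinsics, pixels), "cam_to_world" (4x4, takes a point from camera to world coordinates). Camera axes: x right, y down, z forward; pixel columns grow to the right and rows downward; lengths in m; the calibration is good to about 2 mm. A picture is of the moment at which its call begins: read the wrist's pose just before it. get_calibration takes no time and is no camera call; for the wrist camera it gives the pose at the moment of the call.
- ctrl.sign_off(): hands the job in; it is judged then, once.
The state is a dict: "time": time; "joint_pos": joint angles; "qvel": joint speeds; "joint_efforts": joint torques, N m; "tcp_pos": TCP position; "tool_rot": TCP orientation; "wrist_force": force on the tool from outside, world axes, zero at the start; "moment": the same for the moment, N m; "grip_width": finger opening in m; "grip_force": force on a finger pad.
Only numpy, scipy, OpenCV 4.12 (cv2) and the standard library are available. Lean on these libraries where they do the work, as an engineer would, in place of code of your own. Each camera call takes 0.05 s, during which the arm holds its last target. There are 200 camera calls.

## Working session

There is one attempt and no reset: what is moved stays moved. The work goes in short steps, Python scripts to look and compute and a tool call to move; the robot and the scene stay as the last step left them, time stands still between calls to the robot, and variables do not carry over. Pictures are saved under pics/ and viewed, at most 10 in all, crops included, and the job is handed in when it is done.

Besides the shell and the picture viewer there is one more tool, called after ">>>" as name(argument=value, ...) on one line, values as JSON. send_rows: Moves the arm, as the interface text tells. Its arguments: {"type":"object","properties":{"commands":{"type":"string"},"hand":{"type":"number"},"grip_force":{"type":"number"}},"required":["commands"]}

```bash
mkdir -p pics
python3 - <<'E'
from bench import *
import cv2
for n in("top","side"):
    cv2.imwrite(f"pics/{n}0.png",get_image(n)[:,:,::-1])
    c=get_calibration(n);print(n,c["camera_matrix"],c["cam_to_world"])
print(get_state(),ctrl.tips_ahead)
E
```

```text
top [[547.10685661   0.         319.00526701]
 [  0.         547.10685661 239.62900613]
 [  0.           0.           1.        ]] [[ 0.01564536 -0.98433379  0.17561952  0.43997929]
 [-0.99984301 -0.0168626  -0.00544087 -0.16449103]
 [ 0.00831703 -0.17550683 -0.98444308  0.89715976]
 [ 0.          0.          0.          1.        ]]
side [[441.722974     0.         325.51694789]
 [  0.         441.722974   236.18837572]
 [  0.           0.           1.        ]] [[ 0.98479653 -0.0854152   0.15126152  0.46893735]
 [-0.17347435 -0.43805159  0.88205298 -0.91788576]
 [-0.00908038 -0.8948827  -0.44620903  0.4173708 ]
 [ 0.          0.          0.          1.        ]]
{'time': 0.1, 'joint_pos': array([-6.69211601e+01,  1.83472425e+01,  8.96977617e+01,  1.33379711e-04,
        7.20435506e+01, -1.14443926e+00]), 'qvel': array([-0.01984049, -0.03910953, -0.15656742,  0.06724936, -0.05899947,
       -0.08547735]), 'joint_efforts': array([ 9.29113230e-04, -4.16408622e+01, -2.34704590e+01,  1.33223243e-04,
        4.89584781e-03, -2.71401674e-06]), 'tcp_pos': array([ 0.23587773, -0.52423628,  0.40398471]), 'tool_rot': array([-1.79911465e+02, -1.89548861e-03,  2.42232365e+01]), 'wrist_force': array([-0.11387306,  1.21279652, -0.29333999]), 'moment': array([ 0.01121379, -0.00574132, -0.02117799]), 'grip_force': 0.0, 'grip_width': 0.08527785214494889} 0.1734
```

View pics/top0.png

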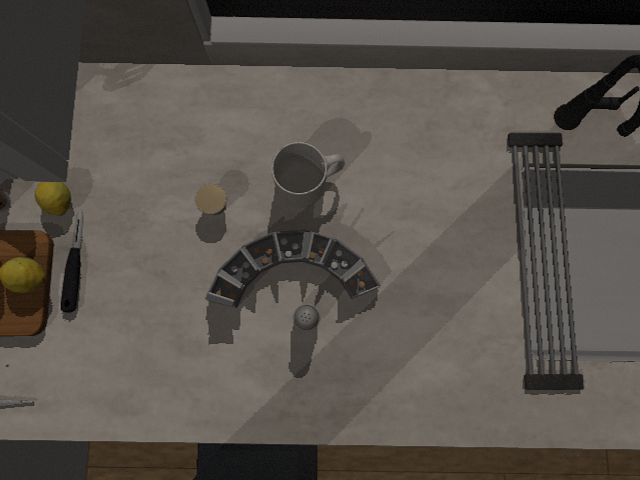

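View pics/side0.png

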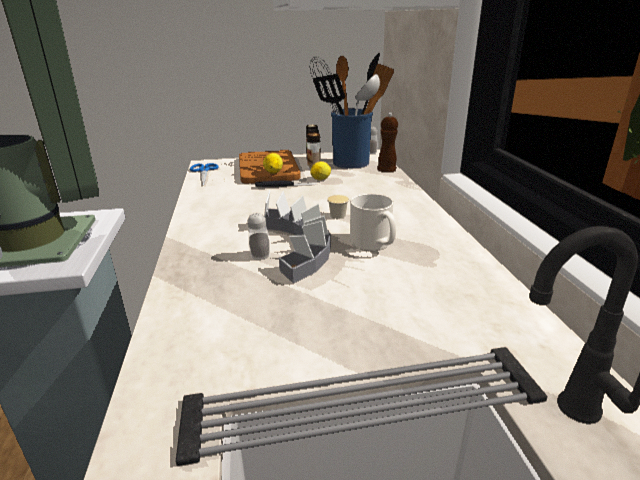

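The top view shows the box's arc from about (208,300) over (290,235) to (380,290). The shaker is at (306,316), the mug at (300,168) and the pod at (210,198). I'll enlarge the box and project the model onto it.

```bash
cat > h.py <<'E'
import numpy as np,cv2
from bench import *
def proj(n,P):
    c=get_calibration(n);T=np.linalg.inv(c["cam_to_world"]);p=np.c_[P,np.ones(len(P))]@T.T[:,:3]
    q=p@c["camera_matrix"].T;return q[:,:2]/q[:,2:]
def back(n,u,v,z):
    c=get_calibration(n);d=c["cam_to_world"][:3,:3]@np.linalg.solve(c["camera_matrix"],[u,v,1]);o=c["cam_to_world"][:3,3]
    return o+d*(z-o[2])/d[2]
E
python3 - <<'E'
from h import *
im=cv2.imread("pics/top0.png")[140:340,190:390]
im=cv2.convertScaleAbs(im,alpha=1.8)
cv2.imwrite("pics/c0.png",cv2.resize(im,(600,600),interpolation=cv2.INTER_CUBIC))
for nm,u,v,z in[("shaker",306,316,.09),("mug",299,168,.091),("pod",210,198,.043),("boxL",208,300,.03),("boxR",380,290,.03),("mid",290,235,.03)]:print(nm,back("top",u,v,z).round(3))
E
```

```text
shaker [ 0.47  -0.152  0.09 ]
mug [ 0.695 -0.137  0.091]
pod [0.657 0.007 0.043]
boxL [0.495 0.004 0.03 ]
boxR [ 0.515 -0.267  0.03 ]
mid [ 0.601 -0.122  0.03 ]
```

View pics/c0.png

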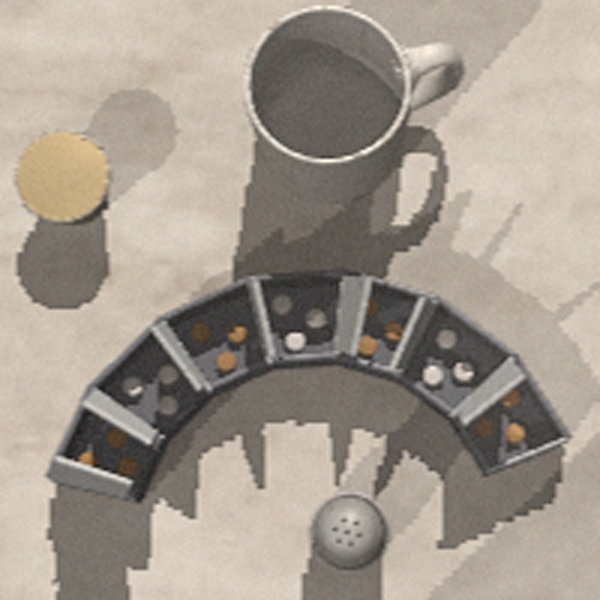

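```bash
cat > fit.py <<'E'
from h import *
from scipy.optimize import least_squares
o=np.array([(50,478),(90,388),(155,325),(248,280),(365,277),(433,297),(520,357),(568,437)])/3+[190,140]
i=np.array([(138,500),(160,440),(205,388),(270,362),(0,0),(420,370),(458,415),(490,472)])/3+[190,140]
a=1.26-.36*np.arange(8)
W=lambda z,p:np.array([back("top",*q,z)[:2] for q in p])
z=.030
A=np.r_[a,a];P=np.r_[W(z,o),W(z,i)];R=np.r_[np.full(8,.144),np.full(8,.096)]
m=np.ones(16,bool);m[[0,1,4,8,9,12]]=0   # lids hide these
def mod(p,A=A,R=R):return p[:2]+np.c_[np.cos(A+p[2]),np.sin(A+p[2])]*(R*p[3])[:,None]
f=least_squares(lambda p:((mod(p)-P)[m]).ravel(),[.48,-.13,0,1],loss="soft_l1",f_scale=.003)
p=f.x;print(p.round(4),((mod(p)-P)*1000).round(1).tolist())
if __name__=="__main__":
    im=cv2.convertScaleAbs(cv2.imread("pics/top0.png")[140:340,190:390],alpha=1.8);im=cv2.resize(im,(800,800))[150:,:]
    th=a
    for r in(.096,.144):
        q=np.c_[p[0]+r*np.cos(p[2]+th),p[1]+r*np.sin(p[2]+th),np.full(8,z)]
        px=((proj("top",q)-[190,140])*4-[0,150]).astype(np.int32);cv2.polylines(im,[px],False,(0,0,255),1)
    cv2.imwrite("pics/ov.png",im[:600])
E
python3 fit.py
```

```text
[ 0.4638 -0.1346  0.1013  1.0205] [[-1.7, 2.8], [-0.9, 1.6], [3.2, -1.2], [1.3, 0.6], [3.9, 11.1], [0.7, -3.0], [1.9, 0.9], [0.6, -3.0], [-1.1, 1.6], [-0.3, -1.4], [-2.6, -2.6], [-1.5, 0.1], [-197.6, -189.8], [-4.0, 11.3], [-0.6, 3.1], [0.1, 0.7]]
```

View pics/ov.png

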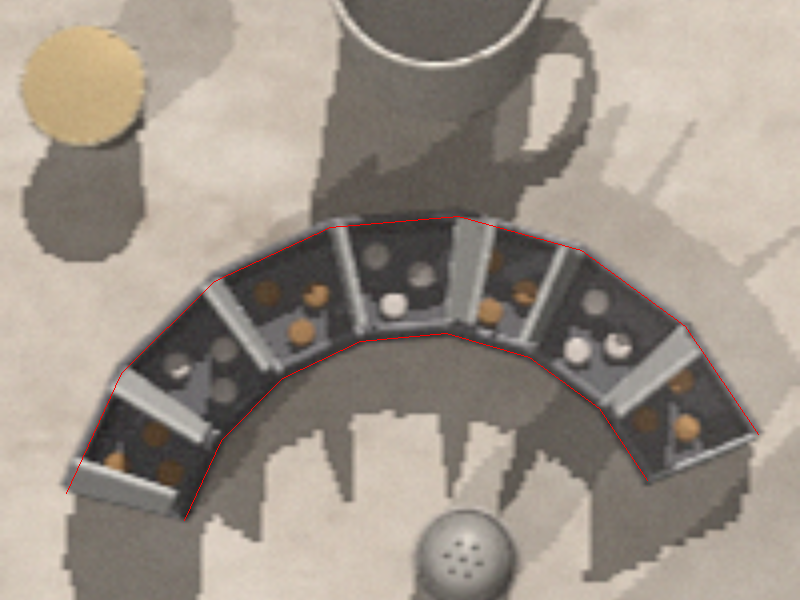

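The overlay fits the plastic to 2–3 mm. The origin is at (0.464, -0.135) with yaw 0.10 rad, so the stroke runs from about (0.443, -0.016) to (0.472, -0.254). I'll shut the fingers and go above the start.

>>> send_rows(commands="0.0207 0.0508 0 0 0 0; 0.0414 0.1016 0 0 0 0; 0.0621 0.1524 0 0 0 0; 0.0828 0.2032 0 0 0 0; 0.1035 0.254 0 0 0 0", hand=1, grip_force=20)

```text
time: 0.72
tcp_pos: [0.3397, -0.2687, 0.4045]
tool_rot: [-180.0, -0.0, 24.2]
wrist_force: [1.0, 0.2, 0.3]
grip_width: -0.0001
grip_force: 0.0
```

>>> send_rows(commands="0.0207 0.0508 0 0 0 0; 0.0414 0.1016 0 0 0 0; 0.0621 0.1524 0 0 0 0; 0.0828 0.2032 0 0 0 0; 0.1035 0.254 0 0 0 0")

```text
time: 1.35
tcp_pos: [0.4432, -0.0146, 0.4046]
tool_rot: [180.0, 0.0, 24.2]
wrist_force: [1.1, -1.1, 1.0]
grip_width: -0.0001
grip_force: 0.0
```

>>> send_rows(commands="0 0 -0.04 0 0 0; 0 0 -0.08 0 0 0; 0 0 -0.105 0 0 0; 0 0 -0.105 0 0 0")

```text
time: 1.85
tcp_pos: [0.4422, -0.0162, 0.2981]
tool_rot: [-179.9, 0.3, 24.2]
wrist_force: [1.2, 0.7, 1.0]
grip_width: 0.0002
grip_force: 0.0
```

Run:
```python
from h import *
s=get_state();print(s,ctrl.tips_ahead)
t=s["tcp_pos"];print(proj("side",np.array([t-[0,0,.173]])),proj("side",np.array([t-[0,0,.186]])))
im=get_image("side")[:,:,::-1]
im=cv2.convertScaleAbs(im[90:310,180:440]);cv2.imwrite("pics/s1.png",cv2.resize(im,(709,600),interpolation=cv2.INTER_CUBIC))
```

```text
{'time': 1.85, 'joint_pos': array([-3.59190297e+00,  1.25507578e+01,  1.15158706e+02, -6.15599276e-03,
        5.25847862e+01,  6.21767563e+01]), 'qvel': array([-0.14946977, -1.88147808, -3.15751798,  0.04961029,  0.86864558,
       -0.00778097]), 'joint_efforts': array([ 7.63574056e-02, -3.03020990e+01, -1.81661171e+01,  2.23298266e-03,
       -8.88978294e-02,  1.75724472e-05]), 'tcp_pos': array([ 0.44219168, -0.01624736,  0.29806263]), 'tool_rot': array([-179.86696626,    0.26250532,   24.23539835]), 'wrist_force': array([1.24488323, 0.66223293, 0.99336409]), 'moment': array([-0.03261638, -0.04760016, -0.02877715]), 'grip_force': 0.0, 'grip_width': 0.00023975810265833777} 0.1734
[[239.20424259 173.35833594]] [[239.80028743 179.29187783]]
```

View pics/s1.png

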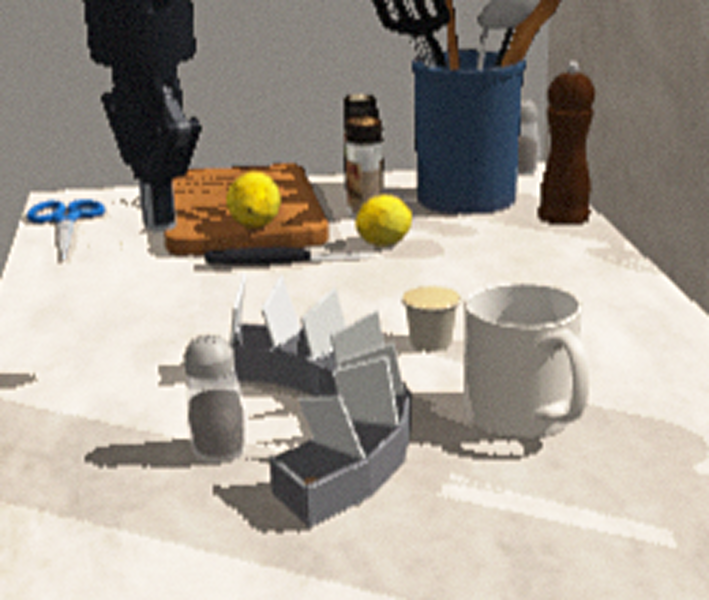

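The shut tips show at crop (158,230), which is pixel (238,174). That matches tips_ahead = 173 mm to about a pixel, and the start spot is clear of the leaning lid 1. Now I'll lower to tip height of about 41 mm and work out the arc shifts.

>>> send_rows(commands="0 0 -0.03 0 0 0; 0 0 -0.06 0 0 0; 0 0 -0.085 0 0 0; 0 0 -0.085 0 0 0; 0 0 -0.085 0 0 0")

```text
time: 2.52
tcp_pos: [0.4438, -0.0165, 0.2162]
tool_rot: [179.9, -0.2, 24.2]
wrist_force: [1.1, 0.1, -0.1]
grip_width: 0.0004
grip_force: 0.0
```

Run:
```python
from h import *
s=get_state();print(s["tcp_pos"],s["wrist_force"])
f=lambda a:np.array([.464+.12*np.cos(a),-.1346+.12*np.sin(a)])
for k in range(13):
    b=1.745-.25*k;print(f(b).round(4),"; ".join("%.4f %.4f"%tuple(f(b-.05*j)-f(b)) for j in range(1,6)))
```

```text
[ 0.44380392 -0.01647789  0.21617357] [ 1.11451381  0.06557587 -0.05393769]
[ 0.4432 -0.0164] 0.0059 0.0009; 0.0119 0.0015; 0.0179 0.0018; 0.0239 0.0018; 0.0299 0.0015
[ 0.4731 -0.0149] 0.0060 -0.0006; 0.0119 -0.0015; 0.0178 -0.0027; 0.0236 -0.0042; 0.0293 -0.0060
[ 0.5024 -0.0209] 0.0056 -0.0021; 0.0112 -0.0044; 0.0166 -0.0070; 0.0218 -0.0099; 0.0269 -0.0130
[ 0.5293 -0.0339] 0.0049 -0.0034; 0.0097 -0.0070; 0.0143 -0.0109; 0.0187 -0.0150; 0.0229 -0.0193
[ 0.5522 -0.0532] 0.0040 -0.0045; 0.0077 -0.0092; 0.0112 -0.0141; 0.0144 -0.0191; 0.0174 -0.0244
[ 0.5696 -0.0776] 0.0027 -0.0053; 0.0052 -0.0108; 0.0073 -0.0164; 0.0092 -0.0221; 0.0108 -0.0279
[ 0.5804 -0.1055] 0.0013 -0.0059; 0.0023 -0.0118; 0.0030 -0.0177; 0.0035 -0.0237; 0.0036 -0.0297
[ 0.584  -0.1352] -0.0002 -0.0060; -0.0007 -0.0120; -0.0014 -0.0179; -0.0025 -0.0238; -0.0039 -0.0297
[ 0.5801 -0.1649] -0.0017 -0.0058; -0.0036 -0.0114; -0.0058 -0.0170; -0.0083 -0.0225; -0.0111 -0.0278
[ 0.569  -0.1927] -0.0030 -0.0052; -0.0063 -0.0102; -0.0099 -0.0150; -0.0136 -0.0197; -0.0176 -0.0242
[ 0.5514 -0.2168] -0.0042 -0.0043; -0.0086 -0.0083; -0.0133 -0.0121; -0.0181 -0.0157; -0.0231 -0.0191
[ 0.5283 -0.2359] -0.0051 -0.0031; -0.0104 -0.0059; -0.0159 -0.0085; -0.0214 -0.0108; -0.0271 -0.0128
[ 0.5013 -0.2487] -0.0057 -0.0017; -0.0116 -0.0032; -0.0175 -0.0043; -0.0234 -0.0051; -0.0294 -0.0057
```

>>> send_rows(commands="0.006 0.001 -0.001 0 0 0; 0.012 0.0015 -0.002 0 0 0; 0.018 0.002 -0.002 0 0 0; 0.024 0.002 -0.002 0 0 0; 0.030 0.0015 -0.002 0 0 0")

```text
time: 3.15
tcp_pos: [0.4734, -0.0149, 0.2127]
tool_rot: [180.0, 0.0, 24.2]
wrist_force: [-0.0, 0.4, 0.6]
grip_width: 0.0
grip_force: 0.0
```

>>> send_rows(commands="0.006 -0.0005 0 0 0 0; 0.012 -0.0015 0 0 0 0; 0.018 -0.0025 0 0 0 0; 0.0235 -0.004 0 0 0 0; 0.029 -0.006 0 0 0 0")

```text
time: 3.78
tcp_pos: [0.5023, -0.021, 0.2127]
tool_rot: [180.0, 0.0, 24.2]
wrist_force: [-0.1, 0.4, 0.5]
grip_width: 0.0005
grip_force: 0.1
```

>>> send_rows(commands="0.0055 -0.002 0 0 0 0; 0.011 -0.0045 0 0 0 0; 0.0165 -0.007 0 0 0 0; 0.022 -0.01 0 0 0 0; 0.027 -0.013 0 0 0 0")

```text
time: 4.4
tcp_pos: [0.5293, -0.0341, 0.2127]
tool_rot: [180.0, 0.0, 24.2]
wrist_force: [-0.3, 0.0, -0.4]
grip_width: -0.0001
grip_force: 0.1
```

Run:
```python
from h import *
s=get_state();print(s["tcp_pos"],s["wrist_force"])
a=get_image("top")[:,:,::-1];b=get_image("side")[:,:,::-1]
a=cv2.resize(cv2.convertScaleAbs(a[210:330,190:390],alpha=1.8),(800,480))[:, :400]
b=cv2.resize(b[170:300,230:340],(400,480))
cv2.imwrite("pics/m1.png",np.hstack([a,b]))
```

```text
[ 0.52925635 -0.03406385  0.21271158] [-0.31205331  0.03804081 -0.43291359]
```

View pics/m1.png

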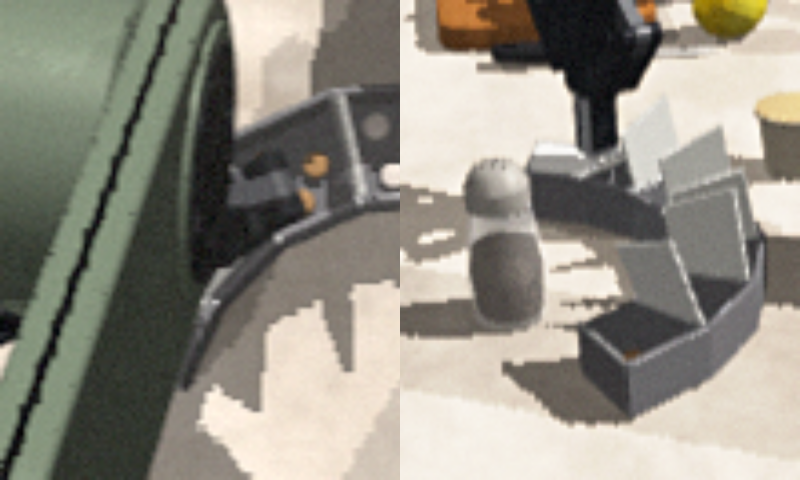

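Lid 1 is shut at side-crop (555,160), lid 2 is being folded at (600,165), and the box hasn't moved. Forces are under 1 N, so I'll carry on.

>>> send_rows(commands="0.005 -0.0035 0 0 0 0; 0.0095 -0.007 0 0 0 0; 0.0145 -0.011 0 0 0 0; 0.0185 -0.015 0 0 0 0; 0.023 -0.0195 0 0 0 0")

```text
time: 5.12
tcp_pos: [0.5522, -0.0537, 0.2127]
tool_rot: [180.0, 0.0, 24.2]
wrist_force: [-0.6, 0.7, -0.2]
grip_width: 0.0001
grip_force: 0.1
```

>>> send_rows(commands="0.004 -0.0045 0 0 0 0; 0.0075 -0.009 0 0 0 0; 0.011 -0.014 0 0 0 0; 0.0145 -0.019 0 0 0 0; 0.0175 -0.0245 0 0 0 0")

```text
time: 5.75
tcp_pos: [0.5697, -0.0782, 0.2127]
tool_rot: [180.0, -0.0, 24.2]
wrist_force: [0.4, -0.1, 0.8]
grip_width: 0.0003
grip_force: 0.0
```

>>> send_rows(commands="0.0025 -0.0055 0 0 0 0; 0.005 -0.011 0 0 0 0; 0.0075 -0.0165 0 0 0 0; 0.009 -0.022 0 0 0 0; 0.0105 -0.028 0 0 0 0")

```text
time: 6.38
tcp_pos: [0.58, -0.1062, 0.2127]
tool_rot: [180.0, 0.0, 24.2]
wrist_force: [-0.2, 0.5, -0.4]
grip_width: -0.0005
grip_force: 0.0
```

>>> send_rows(commands="0.0015 -0.006 0 0 0 0; 0.0025 -0.012 0 0 0 0; 0.003 -0.0175 0 0 0 0; 0.0035 -0.0235 0 0 0 0; 0.0035 -0.0295 0 0 0 0")

```text
time: 7.0
tcp_pos: [0.5834, -0.1357, 0.2127]
tool_rot: [180.0, -0.0, 24.2]
wrist_force: [0.5, -0.7, 1.1]
grip_width: 0.0001
grip_force: 0.1
```

Run:
```python
from h import *
s=get_state();print(s["tcp_pos"],s["wrist_force"])
b=get_image("side")[:,:,::-1]
cv2.imwrite("pics/m2.png",cv2.resize(b[170:300,230:370],(646,600)))
```

```text
[ 0.58342106 -0.13573747  0.21274824] [ 0.48093946 -0.74930424  1.13927412]
```

View pics/m2.png

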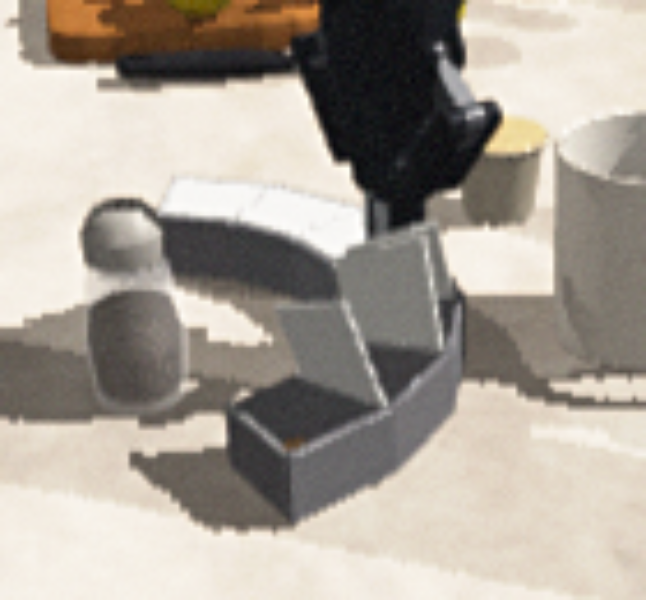

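Lids 1–3 lie flat (170–360, 180–250), the finger is at lid 4, and nothing else has moved. I'll continue the stroke.

>>> send_rows(commands="0 -0.006 0 0 0 0; -0.0005 -0.012 0 0 0 0; -0.001 -0.018 0 0 0 0; -0.002 -0.0235 0 0 0 0; -0.0035 -0.0295 0 0 0 0")

```text
time: 7.68
tcp_pos: [0.5799, -0.1652, 0.2128]
tool_rot: [180.0, -0.0, 24.2]
wrist_force: [0.2, -0.0, -0.4]
grip_width: -0.0001
grip_force: 0.1
```

>>> send_rows(commands="-0.0015 -0.006 0 0 0 0; -0.0035 -0.0115 0 0 0 0; -0.006 -0.017 0 0 0 0; -0.0085 -0.0225 0 0 0 0; -0.011 -0.028 0 0 0 0")

```text
time: 8.3
tcp_pos: [0.5687, -0.1932, 0.2128]
tool_rot: [180.0, 0.0, 24.2]
wrist_force: [-0.3, 0.7, 0.2]
grip_width: -0.0001
grip_force: 0.0
```

>>> send_rows(commands="-0.003 -0.005 0 0 0 0; -0.0065 -0.01 0 0 0 0; -0.01 -0.015 0 0 0 0; -0.0135 -0.0195 0 0 0 0; -0.0175 -0.024 0 0 0 0")

```text
time: 8.93
tcp_pos: [0.5512, -0.2171, 0.2128]
tool_rot: [180.0, -0.0, 24.2]
wrist_force: [0.7, 0.4, -0.4]
grip_width: -0.0
grip_force: 0.1
```

>>> send_rows(commands="-0.004 -0.0045 0 0 0 0; -0.0085 -0.0085 0 0 0 0; -0.0135 -0.012 0 0 0 0; -0.018 -0.0155 0 0 0 0; -0.023 -0.019 0 0 0 0")

```text
time: 9.55
tcp_pos: [0.5281, -0.2361, 0.2128]
tool_rot: [180.0, 0.0, 24.2]
wrist_force: [-0.3, -0.8, 0.0]
grip_width: -0.0003
grip_force: 0.0
```

>>> send_rows(commands="-0.005 -0.003 0 0 0 0; -0.0105 -0.006 0 0 0 0; -0.016 -0.0085 0 0 0 0; -0.0215 -0.011 0 0 0 0; -0.027 -0.013 0 0 0 0")

```text
time: 10.18
tcp_pos: [0.501, -0.249, 0.2127]
tool_rot: [180.0, -0.0, 24.2]
wrist_force: [0.4, -0.0, 0.2]
grip_width: 0.0002
grip_force: 0.0
```

>>> send_rows(commands="-0.0055 -0.0015 0 0 0 0; -0.0115 -0.003 0 0 0 0; -0.0175 -0.0045 0 0 0 0; -0.0235 -0.005 0 0 0 0; -0.0295 -0.0055 0 0 0 0")

```text
time: 10.8
tcp_pos: [0.4715, -0.2544, 0.2128]
tool_rot: [180.0, -0.0, 24.2]
wrist_force: [0.3, -0.6, 0.5]
grip_width: -0.0003
grip_force: 0.0
```

>>> send_rows(commands="-0.004 0 0 0 0 0; -0.004 -0.02 0.02 0 0 0; -0.004 -0.05 0.06 0 0 0; -0.004 -0.09 0.1 0 0 0; -0.004 -0.13 0.14 0 0 0")

```text
time: 11.42
tcp_pos: [0.4677, -0.3853, 0.3542]
tool_rot: [180.0, -0.0, 24.2]
wrist_force: [-0.1, 0.6, -1.2]
grip_width: -0.0001
grip_force: 0.0
```

>>> send_rows(commands="-0.02 -0.05 0 0 0 0; -0.04 -0.1 0 0 0 0; -0.06 -0.13 0 0 0 0; -0.06 -0.13 0 0 0 0; -0.06 -0.13 0 0 0 0")

```text
time: 12.05
tcp_pos: [0.408, -0.5139, 0.3525]
tool_rot: [-180.0, -0.0, 24.2]
wrist_force: [-0.4, 0.4, -0.6]
grip_width: 0.0003
grip_force: 0.0
```

Run:
```python
from h import *
a=get_image("top")[:,:,::-1];b=get_image("side")[:,:,::-1]
a=cv2.resize(cv2.convertScaleAbs(a[140:340,190:390],alpha=1.3),(400,400))
b=cv2.resize(b[170:300,230:360],(400,400))
cv2.imwrite("pics/m3.png",np.hstack([a,b]))
```

```text
(no output)
```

View pics/m3.png

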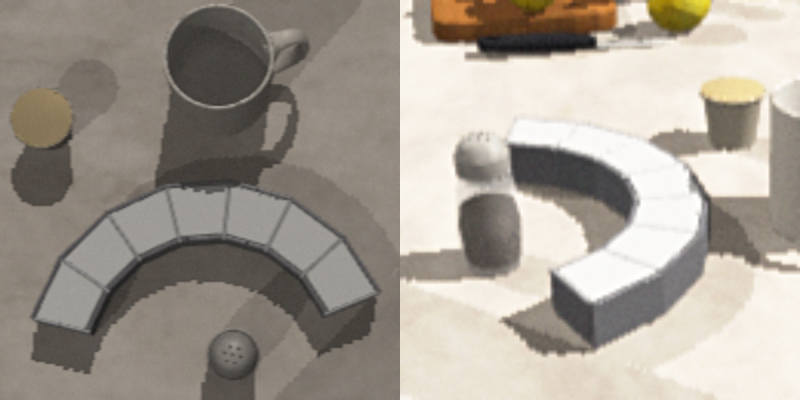

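All seven lids lie flat, and the box is in place (ends at (35,318) and (380,292) in the crop). The shaker, mug and pod are where they were, and the arm is clear.

```bash
python3 -c "
from bench import ctrl;print(ctrl.sign_off())"
```

```text
the job is handed in; nothing more can be done
None
```

All seven lids were folded shut from left to right in one low stroke; the box, salt shaker, mug and pod show no movement in the final pictures, and the job was handed in with the arm clear at about 12 s.

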